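# Lift a cast bracket from its mould and hold it over the gauge pins

### The job

Lift the orange cast bracket out of its open aluminium mould by the upright rib, carry it across without knocking over or shifting the timer, bottle and vial that stand in between, and stop with it hovering level over the green pin gauge for a check by eye: its larger hole straight above the thicker pin, its smaller hole straight above the thinner pin, with the underside about 1 cm above the pin tips and never touching the gauge. Finish like that, still holding the bracket motionless in the gripper; do not lower it onto the pins or let go.

Things in the scene. Friction and masses are not known exactly. Their poses are not given: they have to be found in the camera images.
- bracket: loose orange cast bracket, about 60 g: plate 80 x 36 x 8 mm (x, y, z) with an upright rib across its middle, 12 mm thick in x, 30 mm long in y, its top 34 mm above the underside; grip the rib, fingers closing along x. Origin: centre of the plate's underside, z up. Starts in the mould, axes along the mould's, 1.5 mm play all round, underside 12 mm above the bench, plate flush with the mould's top
- hole_large (a point): centre of the bracket's larger hole (13 mm), at the plate's underside, at bracket x = -27 mm; turns with the bracket
- hole_small (a point): centre of the bracket's smaller hole (9 mm), at the plate's underside, at bracket x = +27 mm; turns with the bracket
- rib_top (a point): middle of the top of the bracket's rib, 34 mm above the underside
- mould: open casting mould, bare aluminium block 104 x 60 x 20 mm (x, y, z), fixed, with a pocket 83 x 39 mm, 8 mm deep in its top. Origin: centre of its underside, on the bench; z up. Mould and gauge stand one on each side of the row of bystanders, either one nearer the robot; yaw varies
- gauge: pin gauge, fixed: green base 96 x 44 x 12 mm (x, y, z) with two upright steel pins, 10 mm thick at x = -27 mm and 6 mm thick at x = +27 mm, both 24 mm tall above the base (tips 36 mm above the bench). Origin: centre of the underside, on the bench; z up. Yaw varies
- pin_large (a point): centre of the tip of the gauge's thicker pin (10 mm), 36 mm above the bench; the larger hole goes above it
- pin_small (a point): centre of the tip of the gauge's thinner pin (6 mm), 36 mm above the bench; the smaller hole goes above it
- timer: bystander: white countdown timer, 39 x 68 x 66 mm (x, y, z), loose, between mould and gauge. Origin: centre of its underside. The three bystanders stand in a row, in any order, about 80 mm apart
- bottle: bystander: round brown bottle with a black cap, 43 mm across, 85 mm tall, loose, in the same row. Origin: centre of its underside
- vial: bystander: small round vial with a purple cap, 26 mm across, 55 mm tall, loose, in the same row. Origin: centre of its underside

How it is judged:
By the outcome, as a careful person would: the job done as asked, in the order asked, and still so for the second after the job is handed in, while the arm keeps its last pose, push and grip.
It also fails if it takes over 32 s, if anything falls off the work surface, if the arm or the gripper's body presses on something with over 40 N, if the wrist force passes 120 N, or if a joint passes its speed limit or range.

### The arm

A 6-joint arm with a two-finger parallel gripper is mounted at the origin on a cart in front of the work surface, level with it; the furniture and walls round the work are solid. World frame = base frame: x ahead of the robot, y to its left, z up, the work surface at z = 0. Lengths are in m, angles in rad, forces in N, time in s.
With the tool pointing down it reaches from about 0.275 to 0.75 m from the base axis. Payload 10.2 kg.
Tool frame: the origin (TCP) lies midway between the tips of the shut fingers; the grasp point (between the pads) lies 19 mm behind it; z points along the fingers, y is the line along which they close (so a half turn about z gives the same grasp; the last joint's range is limited). The gripper opens to 88 mm and grips with 3 to 60 N. Pads are 18 mm wide; open, the fingers measure 123 mm over their backs; the gripper's body (75 mm by 187 mm) begins 45 mm behind the grasp point.
Start: joints at [0.896, 0.313, 1.498, -0, 1.331, -0.223], TCP at [0.229, 0.472, 0.239] pointing down, gripper open.
Joint ranges: [-2.94, 2.94], [-0.97, 2.17], [0.19, 2.56], [-1.23, 4.37], [0.02, 3.11], [-2.88, 2.88]. Speed limits (rad/s): [2.39, 2.39, 3.01, 3.14, 3.14, 3.14].

### API

Orientations are given as a unit quaternion [x, y, z, w].
In Python, from plant import robot gives the robot as it stands.
- The arm moves only by the tool drive_effector, called after ">>>" by a JSON object that holds its "fn" and its "kwargs", one argument or row to a line. Schema: {"type":"object","properties":{"segments":{"type":"array","items":{"type":"array","items":{"type":"array","items":{"type":"number"},"minItems":4,"maxItems":4},"minItems":1,"maxItems":8},"minItems":1,"maxItems":1},"aperture":{"type":"number"},"grip_n":{"type":"number"},"only":{"type":"string"},"quiet":{"type":"boolean"},"lines":{"type":"string"}},"required":["segments"],"additionalProperties":false}. segments is a list that holds a single list of rows (three levels of brackets), with 1 to 8 rows, each of 4 numbers: dx, dy, dz in shares of 0.3 m (1.0 is 0.3 m), then a turn about the tool's z in shares of 2 rad (1.0 is 2 rad); each row is the pose to reach, as a shift and turn from the pose commanded when the call began, along the tool's axes at that moment; what a row does not reach only later rows make up. A row lasts 1/10 s, in which the tool goes at most 0.05 m and 0.15 rad, less where a joint would pass 70% of its speed; a pose out of reach is approached as far as the arm can. aperture is the finger opening in m, set as the call begins (left out keeps the last). The fingers move at their own pace and stop on an object; grip_n is the grip in N (left out, the last holds). Time passes only in rows, so rows that do not move let the fingers close. The tool returns the time, the measured TCP pose, the force, the opening and the grip force at its end. only (a regular expression) keeps the lines of the reply that match it, lines (a string "A,B") keeps lines A to B, and quiet returns only ok. A shift or turn number past 1, either way, is cut back to 1. Input that does not fit is refused with a message, and nothing moves.
- robot.get_obs(): the state, without advancing time (a new reading comes with each control period).
- robot.snapshot(name): name is "side" or "top" or "wrist"; returns the picture (420x560x3 uint8, red, green, blue); there is no depth.
- robot.calibration(name): a dict with "intrinsics" (3x3 intrinsics, pixels), "distortion" ([k1, k2, p1, p2, k3] as OpenCV has them; the pictures are not rectified), "R" (3x3) and "t" (3): a world point X has camera coordinates R X + t; the wrist camera has in their place "T_tool_cam" (4x4, takes a point from camera to tool coordinates, whose origin is the TCP and whose axes are the flange's). Camera axes: x right, y down, z forward; pixel columns grow to the right and rows downward; lengths in m; the calibration is good to about 2 mm. A picture is of the moment at which its call begins: read the wrist's pose just before it. calibration takes no time and is no camera call.
- robot.hand_in(): hands the job in; it is judged then, once.
The state is a dict: "clock": time; "joint_positions": joint angles; "qd": joint speeds; "joint_efforts": joint torques, N m; "position": TCP position; "tcp_rot": TCP orientation; "force": force on the tool from outside, world axes, zero at the start; "torque": the same for the moment, N m; "opening": finger opening in m; "grip_force": force on a finger pad.
Only numpy, scipy, OpenCV 4.12 (cv2) and the standard library are available. Lean on these libraries where they do the work, as an engineer would, in place of code of your own. Each camera call takes 0.05 s, during which the arm holds its last target. There are 200 camera calls.

## Working session

There is one attempt and no reset: what is moved stays moved. The work goes in short steps, Python scripts to look and compute and a tool call to move; the robot and the scene stay as the last step left them, time stands still between calls to the robot, and variables do not carry over. Pictures are saved under pics/ and viewed, at most 10 in all, crops included, and the job is handed in when it is done.

```bash
ls; mkdir -p pics; python3 - <<'E'
from plant import robot
import cv2
o=robot.get_obs();print(o)
for n in("top","side"):
    cv2.imwrite(f"pics/{n}0.png",robot.snapshot(n)[:,:,::-1]);print({k:v.tolist() if hasattr(v,'tolist') else v for k,v in robot.calibration(n).items()})
print(robot.calibration("wrist"))
E
```

```text
pics
plant.py
{'clock': 0.0, 'joint_positions': array([ 8.95603826e-01,  3.13433678e-01,  1.49843523e+00, -6.11152788e-06,
        1.33100064e+00, -2.23412853e-01]), 'qd': array([ 0.00036998,  0.00110052, -0.00128812, -0.00084893,  0.00020295,
       -0.0003979 ]), 'joint_efforts': array([ 8.26336077e-05, -4.02214944e+01, -2.52268159e+01,  6.94041490e-02,
        3.53111106e-02, -1.14674776e-04]), 'position': array([0.22905727, 0.47212017, 0.23817012]), 'tcp_rot': array([ 2.23972914e-01,  9.74595160e-01, -5.76368348e-04, -2.74627238e-04]), 'force': array([ 0.31592701,  0.73118404, -0.45894928]), 'torque': array([-0.01399847, -0.00871011,  0.04901676]), 'grip_force': 0.0, 'opening': 0.08840664809412065}
{'intrinsics': [[513.8616352835575, 0.0, 276.75702426638196], [0.0, 513.8616352835575, 202.166665932344], [0.0, 0.0, 1.0]], 'distortion': [-0.12691057159021601, 0.0, 0.0, 0.0, 0.0], 'R': [[0.005148779446994145, -0.999934478809031, -0.010223901364849363], [-0.9987138967464938, -0.004626265034022999, -0.05048910889754408], [0.05043850231360263, 0.010470709658229212, -0.998672279
[... 449 characters left out ...]
416990445993752]], 't': [0.5516719407300292, 0.04672911694006217, 0.8326416377061052]}
{'intrinsics': array([[335.12077879,   0.        , 284.06693549],
       [  0.        , 335.12077879, 210.19432505],
       [  0.        ,   0.        ,   1.        ]]), 'distortion': array([-0.05965658,  0.        ,  0.        ,  0.        ,  0.        ]), 'T_tool_cam': array([[ 2.85113966e-04, -9.50566790e-01, -3.10520043e-01,
         8.10464391e-02],
       [ 9.99999959e-01,  2.64159564e-04,  1.09534462e-04,
         7.29938340e-04],
       [-2.20929829e-05, -3.10520062e-01,  9.50566826e-01,
        -1.47015445e-01],
       [ 0.00000000e+00,  0.00000000e+00,  0.00000000e+00,
         1.00000000e+00]])}
```

View pics/top0.png

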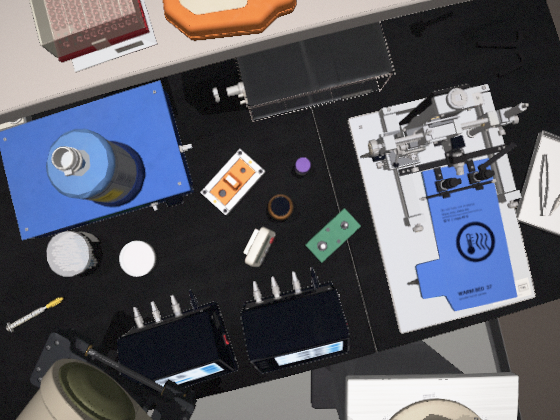

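View pics/side0.png

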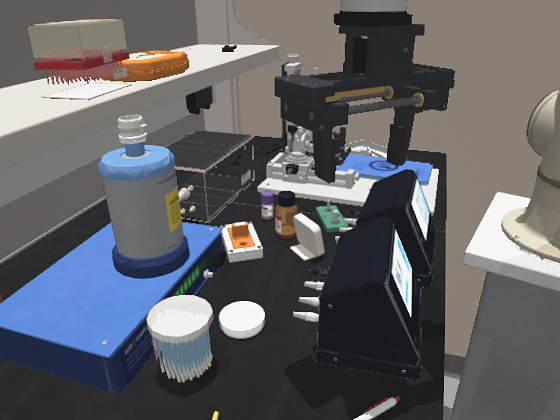

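The top view shows the mould and bracket near (233,181), vial cap (303,165), bottle (280,207), timer (260,246), and gauge (333,236). The side view shows the mould at (241,240), vial (267,205), bottle (287,215), timer (308,237) and gauge (332,217), with tall apparatus around them. Next I'll measure from both views.

```bash
cat > h.py <<'E'
import numpy as np,cv2
from plant import robot
from scipy.spatial.transform import Rotation as Ro
def cam(name,obs=None):
    c=robot.calibration(name);K=np.array(c["intrinsics"]);d=np.array(c["distortion"])
    if name=="wrist":
        obs=obs or robot.get_obs();T=np.eye(4);T[:3,:3]=Ro.from_quat(obs["tcp_rot"]).as_matrix();T[:3,3]=obs["position"]
        T=T@np.array(c["T_tool_cam"]);return K,d,T[:3,:3],T[:3,3]
    R=np.array(c["R"]);return K,d,R.T,-R.T@np.array(c["t"])
def ray(cm,uv):
    K,d,R,o=cm
    p=cv2.undistortPoints(np.array(uv,float).reshape(-1,1,2),K,d)[:,0]
    v=np.c_[p,np.ones(len(p))]@R.T
    return o,v/np.linalg.norm(v,axis=1)[:,None]
def plane(cm,uv,z):
    o,v=ray(cm,uv);return o+v*((z-o[2])/v[:,2])[:,None]
def tri(obsv):  # [(cm,uv),...] -> point, residual (m)
    A=np.zeros((3,3));b=np.zeros(3);L=[]
    for cm,uv in obsv:
        o,v=ray(cm,uv);M=np.eye(3)-np.outer(v[0],v[0]);A+=M;b+=M@o;L.append((M,o))
    x=np.linalg.solve(A,b);return x,[round(float(np.linalg.norm(M@(x-o))),4) for M,o in L]
def proj(cm,X):
    K,d,R,o=cm
    return cv2.projectPoints(np.array(X,float).reshape(-1,3),cv2.Rodrigues(R.T)[0],-R.T@o,K,d)[0][:,0]
def blobs(img,lo,hi,amin=15,roi=None):
    m=cv2.inRange(cv2.cvtColor(img,cv2.COLOR_RGB2HSV),lo,hi)
    if roi:
        k=np.zeros_like(m);k[roi[1]:roi[3],roi[0]:roi[2]]=1;m*=k
    cs=cv2.findContours(m,cv2.RETR_EXTERNAL,cv2.CHAIN_APPROX_NONE)[0]
    return sorted([c for c in cs if cv2.contourArea(c)>amin],key=cv2.contourArea,reverse=True),m
E
python3 - <<'E'
from h import *
np.set_printoptions(precision=4,suppress=True)
t=cv2.imread("pics/top0.png")[:,:,::-1].copy();s=cv2.imread("pics/side0.png")[:,:,::-1].copy()
ct,cs=cam("top"),cam("side")
C={"green":((50,60,40),(85,255,255)),"orange":((5,130,120),(20,255,255)),"purple":((120,60,40),(160,255,255))}
for n,(lo,hi) in C.items():
    z={"green":.012,"orange":.02,"purple":.055}[n]
    for nm,im,cm,roi in(("top",t,ct,(190,140,380,270)),("side",s,cs,(210,180,360,270))):
        for c in blobs(im,lo,hi,15,roi)[0][:2]:
            r=cv2.minAreaRect(c);b=cv2.boxPoints(r);print(n,nm,r,plane(cm,[r[0]],z)[0])
            if nm=="top":print(plane(cm,b,z)[:,:2].round(3).tolist())
for n,uv,z in(("bottlecap",(280,206),.085),("timertop",(262,236),.066),("timer base",(257,262),0),("monitorL tip",(135,312),.05),("monR tip",(314,270),.05),("boxcorner",(250,120),0),("blue box",(190,193),.0),("platecorner",(350,118),.01),("cylinder",(240,85),.1)):
    print(n,plane(ct,[uv],z)[0])
cr=np.hstack([cv2.resize(t[140:270,190:370],None,fx=2.2,fy=2.2,interpolation=3),cv2.resize(s[185:265,215:365],(400,286),interpolation=3)])
cv2.imwrite("pics/crop0.png",cr[:,:,::-1]);print(cr.shape)
E
```

```text
green top ((332.70782470703125, 234.97271728515625), (25.879356384277344, 54.87788391113281), 46.97493362426758) [0.4083 0.1876 0.012 ]
[[0.392, 0.238], [0.458, 0.168], [0.425, 0.136], [0.359, 0.207]]
green side ((331.10003662109375, 216.70004272460938), (31.752164840698242, 22.807893753051758), 63.43495178222656) [0.4061 0.1927 0.012 ]
orange top ((232.22377014160156, 181.25140380859375), (20.589248657226562, 44.671974182128906), 41.987213134765625) [0.5017 0.3649 0.02  ]
[[0.484, 0.405], [0.543, 0.352], [0.519, 0.325], [0.46, 0.377]]
orange side ((240.0917205810547, 235.01559448242188), (27.701948165893555, 20.797256469726562), 73.0724868774414) [0.5047 0.3622 0.02  ]
orange side ((288.0, 229.5), (12.0, 9.0), 0.0) [0.4421 0.297  0.02  ]
purple top ((302.5, 165.0), (16.0, 15.0), 90.0) [0.5266 0.2429 0.055 ]
[[0.54, 0.256], [0.54, 0.23], [0.513, 0.23], [0.513, 0.256]]
purple side ((266.5, 197.5), (13.0, 13.0), 90.0) [0.5148 0.2628 0.055 ]
bottlecap [0.4558 0.2804 0.085 ]
timertop [0.4067 0.3101 0.066 ]
timer base [0.3593 0.3213 0.    ]
monitorL tip [0.2751 0.5269 0.05  ]
monR tip [0.3497 0.2228 0.05  ]
boxcorner [0.6151 0.3358 0.    ]
blue box [0.4821 0.4429 0.    ]
platecorner [0.6175 0.156  0.01  ]
cylinder [0.6518 0.3463 0.1   ]
(286, 796, 3)
```

View pics/crop0.png

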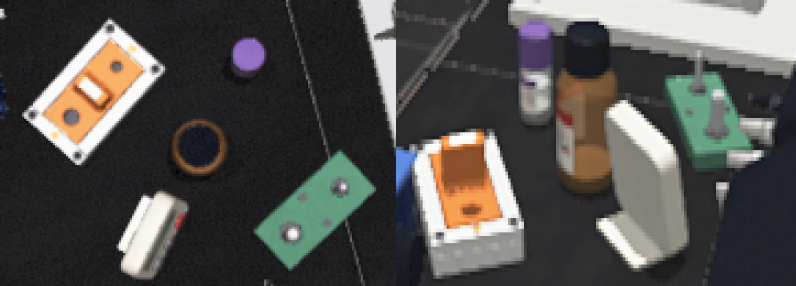

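The crops give hole pixels in the top view: large (222.3,193.2), small (242.7,170.5). Pins: large (321.8,245.9), small (344.5,225). The bracket's large end points down-left. So does the gauge's thick pin. Next: refine the measurements, and check the clearance of the gripper body against the surroundings.

```bash
python3 - <<'E'
from h import *
np.set_printoptions(precision=4,suppress=True)
t=cv2.imread("pics/top0.png");s=cv2.imread("pics/side0.png")
ct,cs=cam("top"),cam("side")
hl,hs=plane(ct,[(222.3,193.2),(242.7,170.5)],.020)
pl,ps=plane(ct,[(321.8,245.9),(344.5,225)],.036)
print("holes",hl,hs,np.linalg.norm(hl-hs),np.degrees(np.arctan2(*(hs-hl)[1::-1])));print("pins",pl,ps,np.linalg.norm(pl-ps),np.degrees(np.arctan2(*(ps-pl)[1::-1])))
# side pixels from crop
f=lambda x,y:(215+(x-396)*150/400,185+y*80/286)
print("pinL",tri([(ct,(321.8,245.9)),(cs,f(719,93))]),"pinS",tri([(ct,(344.5,225)),(cs,f(699,53))]))
print("holeL",tri([(ct,(222.3,193.2)),(cs,f(471,210))]))
print("bluebottle",tri([(ct,(66,157)),(cs,(130,120))]))
for im,cm in((t,ct),(s,cs)):
    for (c,yaw,zb,col) in(((hl+hs)/2,np.arctan2(*(hs-hl)[1::-1]),.086,(0,255,255)),((pl+ps)/2,np.arctan2(*(ps-pl)[1::-1]),.12,(255,0,255))):
        u=np.array([np.cos(yaw),np.sin(yaw),0]);v=np.array([-u[1],u[0],0]);c=np.array([c[0],c[1],zb])
        P=[c+a*.094*u+b*.038*v for a,b in((1,1),(1,-1),(-1,-1),(-1,1))]
        cv2.polylines(im,[proj(cm,P).astype(int)],True,col,1)
        P=[p-[0,0,zb] for p in P];cv2.polylines(im,[proj(cm,P).astype(int)],True,tuple(x//2 for x in col),1)
cr=np.hstack([cv2.resize(t[100:360,130:390],(400,400)),cv2.resize(s[110:310,190:450],(400,308))[:400] if 0 else cv2.copyMakeBorder(cv2.resize(s[110:310,190:450],(400,308)),0,92,0,0,0)])
cv2.imwrite("pics/ov.png",cr)
E
```

```text
holes [0.4806 0.3821 0.02  ] [0.5208 0.3466 0.02  ] 0.053629570351180864 -41.505816250007015
pins [0.3898 0.2087 0.036 ] [0.4258 0.1697 0.036 ] 0.053017151541295514 -47.302052817378225
pinL (array([0.389 , 0.2082, 0.0357]), [0.0009, 0.0009]) pinS (array([0.4255, 0.1695, 0.0356]), [0.0003, 0.0003])
holeL (array([0.4811, 0.3826, 0.019 ]), [0.0005, 0.0005])
bluebottle (array([0.5103, 0.5571, 0.2773]), [0.0014, 0.0014])
```

View pics/ov.png

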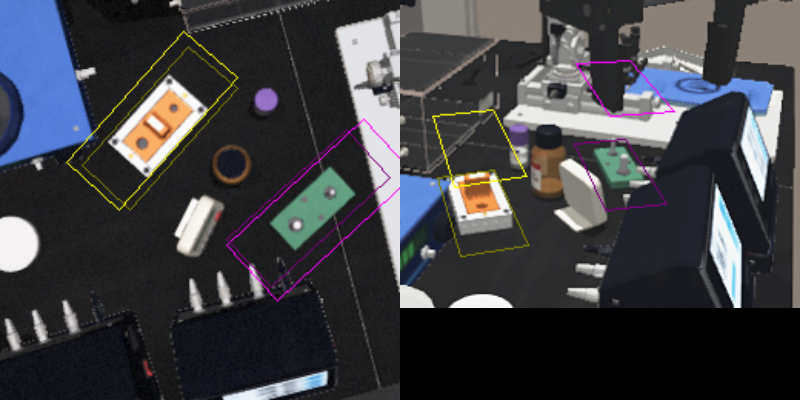

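The body footprints at the mould clear everything. At the gauge, the lower-left body corner (crop 278,298) comes near the monitor's back edge, so I'll check that edge's height.

```bash
python3 - <<'E'
from h import *
np.set_printoptions(precision=3,suppress=True)
ct,cs=cam("top"),cam("side")
for uv in((241.8,306.7),(339.3,283.3)):
  for z in(0,.05,.1,.15,.2):
    X=plane(ct,[uv],z);p=proj(cs,X)[0];print(z,X[0],p,"crop",(p-[190,110])/.65+[400,0])
c=np.array([.4075,.189,0]);u=np.array([.68,-.735,0]);v=np.array([-.735,-.68,0])
print("corner",c-.094*u+.038*v)
# plan
o=robot.get_obs();R=Ro.from_quat(o["tcp_rot"]).as_matrix();p=o["position"]
g=np.array([.5007,.3644,.15]);print("d tool",R.T@(g-p),"tool y yaw",np.degrees(np.arctan2(R[1,1],R[0,1])))
E
```

```text
0 [0.279 0.348 0.   ] [354.986 278.716] crop [653.825 259.563]
0.05 [0.287 0.344 0.05 ] [353.705 250.031] crop [651.855 215.432]
0.1 [0.295 0.34  0.1  ] [352.32 219.99] crop [649.723 169.215]
0.15 [0.302 0.336 0.15 ] [350.822 188.553] crop [647.418 120.851]
0.2 [0.31  0.333 0.2  ] [349.203 155.689] crop [644.927  70.291]
0 [0.322 0.174 0.   ] [373.121 228.985] crop [681.725 183.054]
0.05 [0.327 0.18  0.05 ] [371.496 206.477] crop [679.225 148.426]
0.1 [0.333 0.186 0.1  ] [369.743 182.678] crop [676.528 111.812]
0.15 [0.338 0.191 0.15 ] [367.85  157.504] crop [673.615  73.084]
0.2 [0.343 0.197 0.2  ] [365.802 130.869] crop [670.465  32.106]
corner [0.316 0.232 0.   ]
d tool [-0.291  0.022  0.088] tool y yaw 64.11237288066347
```

The manual's scale: shifts go in shares of 0.3 m and turns go in shares of 2 rad. Converting my numbers, -0.291 m / 0.3 = -0.97, -0.036 m / 0.3 = -0.12, 1.2 rad / 2 = 0.6.

>>> {"fn": "drive_effector", "kwargs": {
  "segments": [
    [[-0.12,0.01,0,0.075],[-0.24,0.02,0,0.15],[-0.3633,0.0267,0,0.225],[-0.4833,0.0367,0,0.3],[-0.6067,0.0467,0,0.375],[-0.7267,0.0567,0,0.45],[-0.85,0.0667,0,0.525],[-0.97,0.0733,0,0.6]]
  ],
  "aperture": 0.088,
  "grip_n": 30
}}

```text
clock: 0.9
position: [0.5019, 0.3642, 0.2383]
tcp_rot: [0.737, 0.676, -0.0, -0.0]
force: [0.3, 0.4, 0.7]
opening: 0.088
grip_force: 0.0
```

>>> {"fn": "drive_effector", "kwargs": {
  "segments": [
    [[0,0,0.0333,0.065],[0,0,0.1,0.13],[0,0,0.1667,0.195],[0,0,0.2333,0.26],[0,0,0.2667,0.3215],[0,0,0.2667,0.3215],[0,0,0.2667,0.3215]]
  ]
}}

```text
clock: 1.6
position: [0.5007, 0.3651, 0.159]
tcp_rot: [0.911, 0.412, 0.0, -0.0]
force: [-0.4, -0.5, -0.3]
opening: 0.0883
grip_force: 0.0
```

```bash
python3 - <<'E'
from h import *
o=robot.get_obs();i=robot.snapshot("wrist");np.save("w1.npy",o["position"]);cv2.imwrite("pics/w1.png",i[:,:,::-1])
print(o["position"],o["tcp_rot"])
E
```

```text
[0.50070675 0.36512504 0.15895911] [ 9.11012389e-01  4.12378983e-01  2.22797883e-05 -6.59767197e-08]
```

View pics/w1.png

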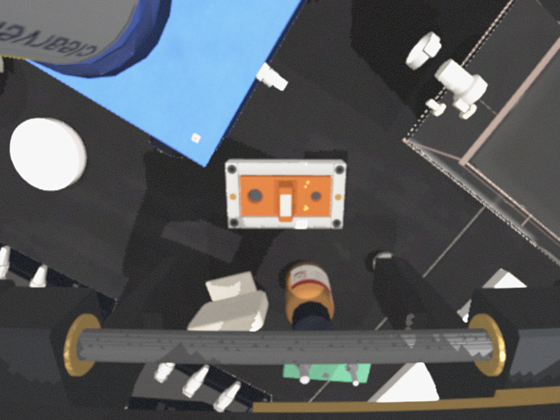

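The wrist view shows the mould square in the picture, with the large hole at (255,196), the small hole at (316,197) and the rib top at about (286,206). The bottle, timer and gauge are visible further down.

```bash
cat > meas.py <<'E'
from h import *
np.set_printoptions(precision=4,suppress=True)
i=cv2.imread("pics/w1.png")[:,:,::-1].copy();cm=cam("wrist")
roi=(220,150,350,235)
b,m=blobs(i,(3,110,90),(20,255,255),100,roi)
r=cv2.minAreaRect(np.vstack(b));P=plane(cm,[r[0]],.02)[0];print("plate",r,P)
sub=i[180:212];g=cv2.cvtColor(i,cv2.COLOR_RGB2GRAY)
H=[]
for c0 in((255,196),(316,197)):
    k=(g<95).astype(np.uint8);z=np.zeros_like(k);cv2.circle(z,c0,12,1,-1);k*=z
    M=cv2.moments(k);uv=(M["m10"]/M["m00"],M["m01"]/M["m00"]);h=plane(cm,[uv],.02)[0];H.append(h);print("hole",uv,M["m00"],h)
print("mid",(H[0]+H[1])/2,np.linalg.norm(H[1]-H[0]),np.degrees(np.arctan2(*(H[1]-H[0])[1::-1])))
w=cv2.inRange(cv2.cvtColor(i,cv2.COLOR_RGB2HSV),(0,0,110),(180,70,255));k=np.zeros_like(w);k[160:236,224:350]=1
c=max(cv2.findContours(w*k,0,1)[0],key=cv2.contourArea);r=cv2.minAreaRect(c);print("mould",r,plane(cm,[r[0]],.02))
E
python3 meas.py
```

```text
plate ((284.8348083496094, 198.2274932861328), (90.26203155517578, 45.64447784423828), 0.7742201685905457) [0.5005 0.3644 0.02  ]
hole (250.42857142857142, 193.42857142857142) 7.0 [0.4806 0.3878 0.02  ]Traceback (most recent call last):
  File "meas.py", line 11, in <module>
    M=cv2.moments(k);uv=(M["m10"]/M["m00"],M["m01"]/M["m00"]);h=plane(cm,[uv],.02)[0];H.append(h);print("hole",uv,M["m00"],h)
                         ~~~~~~~~^~~~~~~~~
ZeroDivisionError: float division by zero
```

```bash
sed -i 's/k=(g<95).astype(np.uint8)/k=(m==0).astype(np.uint8)/' meas.py; python3 meas.py
```

```text
plate ((284.8348083496094, 198.2274932861328), (90.26203155517578, 45.64447784423828), 0.7742201685905457) [0.5005 0.3644 0.02  ]
hole (254.98319327731093, 195.05882352941177) 119.0 [0.4826 0.384  0.02  ]
hole (315.30434782608694, 195.19565217391303) 46.0 [0.5227 0.3486 0.02  ]
mid [0.5026 0.3663 0.02  ] 0.05348539151243573 -41.43085111806528
mould ((285.5, 194.5), (69.0, 121.0), 90.0) [[0.5032 0.3666 0.02  ]]
```

To row units: 0.135 m / 0.3 = 0.45, 0.128 m / 0.3 = 0.4267.

>>> {"fn": "drive_effector", "kwargs": {
  "segments": [
    [[0.0033,0,0.1167,0],[0.0033,0,0.25,0],[0.0033,0,0.3667,0],[0.0033,0,0.4267,0],[0.0033,0,0.45,0],[0.0033,0,0.45,0],[0.0033,0,0.45,0]]
  ],
  "grip_n": 30
}}

```text
clock: 2.35
position: [0.5021, 0.3662, 0.0253]
tcp_rot: [0.912, 0.411, 0.001, -0.0]
force: [-0.0, -0.7, 1.0]
opening: 0.0881
grip_force: 0.0
```

>>> {"fn": "drive_effector", "kwargs": {
  "segments": [
    [[0,0,0,0],[0,0,0,0],[0,0,0,0],[0,0,0,0],[0,0,0,0],[0,0,0,0],[0,0,0,0],[0,0,0,0]]
  ],
  "aperture": 0,
  "grip_n": 30
}}

```text
clock: 3.15
position: [0.5013, 0.3658, 0.0237]
tcp_rot: [0.912, 0.411, -0.0, 0.0]
force: [-0.4, 0.1, 0.5]
opening: 0.0264
grip_force: 0.0
```

```bash
python3 - <<'E'
from h import *
cv2.imwrite("pics/s1.png",cv2.resize(robot.snapshot("side")[130:310,150:370,::-1],None,fx=2.5,fy=2.5))
E
```

```text
(no output)
```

View pics/s1.png

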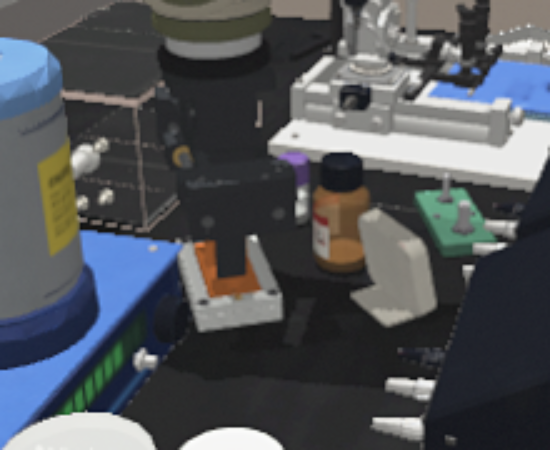

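The side view shows the gripper standing over the mould (230,270) with its fingers round the rib, and the bystanders untouched. The fingers are still closing at 26 mm.

>>> {"fn": "drive_effector", "kwargs": {
  "segments": [
    [[0,0,0,0],[0,0,0,0],[0,0,0,0],[0,0,0,0],[0,0,0,0]]
  ],
  "aperture": 0,
  "grip_n": 30
}}

```text
clock: 3.7
position: [0.5013, 0.3658, 0.0237]
tcp_rot: [0.912, 0.411, -0.0, 0.0]
force: [-0.0, -0.3, 0.9]
opening: 0.0118
grip_force: 30.0
```

To row units: -0.14 m / 0.3 = -0.4667, -0.13 m / 0.3 = -0.4333.

>>> {"fn": "drive_effector", "kwargs": {
  "segments": [
    [[0,0,-0.0167,0],[0,0,-0.05,0],[0,0,-0.1167,0],[0,0,-0.2167,0],[0,0,-0.3333,0],[0,0,-0.4333,0],[0,0,-0.4667,0],[0,0,-0.4667,0]]
  ]
}}

```text
clock: 4.5
position: [0.5016, 0.366, 0.165]
tcp_rot: [0.912, 0.411, 0.001, -0.0]
force: [-0.3, 1.1, -1.0]
opening: 0.0117
grip_force: 30.0
```

```bash
cat > meas2.py <<'E'
from h import *
np.set_printoptions(precision=4,suppress=True)
import sys
o=robot.get_obs();i=robot.snapshot("wrist");cv2.imwrite(f"pics/{sys.argv[1]}.png",i[:,:,::-1])
t=robot.snapshot("top");cv2.imwrite(f"pics/{sys.argv[1]}t.png",t[:,:,::-1])
R=Ro.from_quat(o["tcp_rot"]).as_matrix();p=o["position"]
# predicted bracket centre height above: print hand-off to gauge
pl,ps=np.array([.3894,.2085]),np.array([.4256,.1696]);mid=(pl+ps)/2
print("pose",p,"yaw y",np.degrees(np.arctan2(R[1,1],R[0,1])))
print("to mid (tool axes)",R.T@np.r_[mid-p[:2],0])
E
python3 meas2.py w2
```

```text
pose [0.5016 0.366  0.165 ] yaw y -41.48137357560387
to mid (tool axes) [-0.1949  0.0467 -0.0004]
```

View pics/w2.png

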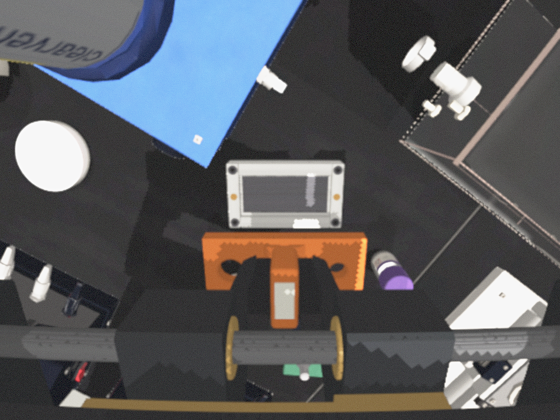

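The bracket is lifted clear and level: plate corners (204,234) and (366,234), mould pocket empty. Next I carry it across at this height.

To row units: -0.195 m / 0.3 = -0.65, -0.085 m / 0.3 = -0.2833, 0.098 rad / 2 = 0.049.

>>> {"fn": "drive_effector", "kwargs": {
  "segments": [
    [[-0.05,0.0133,0,0.005],[-0.15,0.0367,0,0.0125],[-0.2833,0.0667,0,0.0225],[-0.4167,0.1,0,0.0325],[-0.5333,0.1267,0,0.04],[-0.6167,0.1467,0,0.046],[-0.65,0.1567,0,0.049],[-0.65,0.1567,0,0.049]]
  ]
}}

```text
clock: 5.4
position: [0.4071, 0.1881, 0.1631]
tcp_rot: [0.931, 0.365, -0.001, -0.0]
force: [0.1, 0.1, -0.2]
opening: 0.0121
grip_force: 30.0
```

>>> {"fn": "drive_effector", "kwargs": {
  "segments": [
    [[0,0,0,0],[0,0,0,0],[0,0,0.1,0],[0,0,0.2,0],[0,0,0.2,0],[0,0,0.2,0]]
  ]
}}

```text
clock: 6.0
position: [0.4077, 0.1891, 0.1042]
tcp_rot: [0.931, 0.366, -0.0, -0.0]
force: [0.7, 0.5, -0.8]
opening: 0.0118
grip_force: 30.0
```

```bash
python3 meas2.py w3; python3 - <<'E'
from h import *
a=cv2.imread("pics/w3.png");b=robot.snapshot("side")[:,:,::-1];b=cv2.resize(b[120:270,230:390],(390,366))
cv2.imwrite("pics/c3.png",np.hstack([cv2.resize(a[200:400,170:400],(400,348)),b[:348]]))
E
```

```text
pose [0.4077 0.1891 0.1042] yaw y -47.05901130678817
to mid (tool axes) [-0.0001 -0.0001  0.    ]
```

View pics/c3.png

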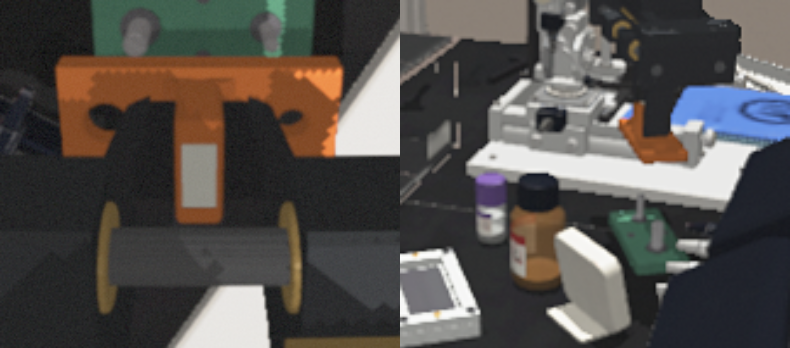

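The wrist crop shows the plate with holes at crop (105,117) and (290,117). Both pin tips show just beyond its far edge, at about (142,45) and (267,40). The bystanders are undisturbed. Next, a close zoom for the relative alignment.

```bash
python3 - <<'E'
from h import *
a=cv2.imread("pics/w3.png")[195:290,195:380]
cv2.imwrite("pics/z3.png",cv2.resize(a,None,fx=4.3,fy=4.3,interpolation=cv2.INTER_CUBIC))
E
```

```text
(no output)
```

View pics/z3.png

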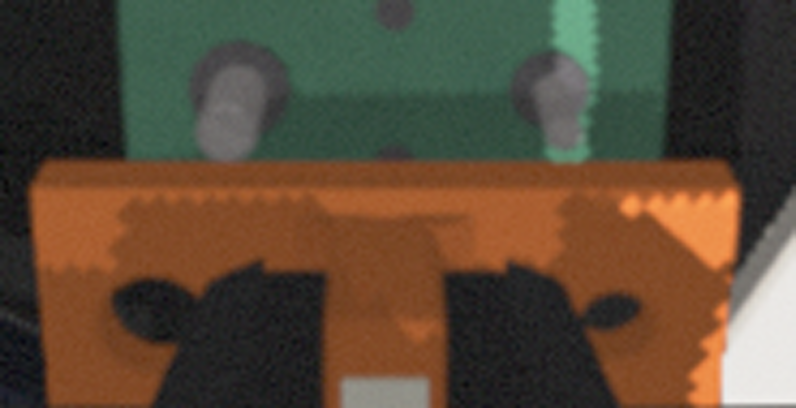

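```bash
cat > m3.py <<'E'
from h import *
np.set_printoptions(precision=4,suppress=True)
o=robot.get_obs();cm=cam("wrist",o);R=Ro.from_quat(o["tcp_rot"]).as_matrix();p=o["position"]
f=lambda *a:[(195+x/4.3,195+y/4.3) for x,y in a]
zu=p[2]-.0117
T=lambda X:(X-p)@R
for n,pt,z in(("top corners",f((32,187),(740,187)),zu+.008),("under corners",f((42,160),(728,160)),zu),("pin tips",f((226,131),(567,134)),.036)):
    X=plane(cm,pt,z);t=T(X);print(n,"tool",t.tolist().__str__() if 0 else t,"len",np.linalg.norm(X[1]-X[0]),"mid",t.mean(0),"ang",np.degrees(np.arctan2(-(t[1]-t[0])[0],(t[1]-t[0])[1])))
    if n=="pin tips":print("world",X)
E
python3 m3.py
```

```text
top corners tool [[ 0.0176 -0.0403  0.0037]
 [ 0.0176  0.0401  0.0038]] len 0.08047587796651368 mid [ 0.0176 -0.0001  0.0037] ang 0.01001148999892625
under corners tool [[ 0.0177 -0.041   0.0117]
 [ 0.0177  0.0406  0.0118]] len 0.0815637930127354 mid [ 0.0177 -0.0002  0.0117] ang 0.00807506180657529
pin tips tool [[-0.0003 -0.0256  0.069 ]
 [-0.0008  0.029   0.069 ]] len 0.05467613648459525 mid [-0.0005  0.0017  0.069 ] ang 0.5475324950183159
world [[0.3907 0.2076 0.036 ]
 [0.4275 0.1672 0.036 ]]
```

Wrist and top/side disagree by about 1–2 mm on the pins, so I'll take a second wrist view from higher up with numeric detection.

To row units: -0.06 m / 0.3 = -0.2, -0.03 m / 0.3 = -0.1.

>>> {"fn": "drive_effector", "kwargs": {
  "segments": [
    [[0,0,-0.1,0],[0,0,-0.2,0],[0,0,-0.2,0],[0,0,-0.2,0],[0,0,-0.2,0]]
  ]
}}

```text
clock: 6.65
position: [0.407, 0.1885, 0.1632]
tcp_rot: [0.931, 0.366, -0.0, -0.0]
force: [0.3, -0.2, -0.7]
opening: 0.0118
grip_force: 30.0
```

```bash
python3 meas2.py w4; python3 - <<'E'
from h import *
np.set_printoptions(precision=4,suppress=True)
i=cv2.imread("pics/w4.png")[:,:,::-1].copy();cm=cam("wrist");o=robot.get_obs();R=Ro.from_quat(o["tcp_rot"]).as_matrix();p=o["position"]
b,m=blobs(i,(50,50,25),(90,255,255),30,(180,130,400,245))
r=cv2.boundingRect(np.vstack(b));print(r,[cv2.contourArea(c) for c in b])
for row in range(r[1]+2,r[1]+r[3],5):
    x=np.flatnonzero(m[row]);
    if len(x)>5:
        X=plane(cm,[(x[0]-.5,row),(x[-1]+.5,row)],.012);print(row,x[0],x[-1],((X-p)@R).mean(0)[:2],np.linalg.norm(X[1]-X[0]))
cv2.imwrite("pics/z4.png",cv2.resize(i[165:240,200:370,::-1],None,fx=4.6,fy=4.6,interpolation=cv2.INTER_CUBIC))
E
```

```text
pose [0.407  0.1885 0.1632] yaw y -47.09615647804634
to mid (tool axes) [ 0.0007 -0.     -0.    ]
(232, 166, 108, 53) [5012.0]
168 235 336 [0.024  0.0008] 0.09186290521078974
173 184 339 [ 0.0195 -0.0211] 0.14152549651240195
178 209 339 [ 0.0148 -0.0097] 0.11919078897343569
183 217 339 [ 0.0101 -0.0061] 0.11238578677555924
188 187 343 [ 0.0054 -0.0182] 0.14439241443627754
193 210 338 [ 0.0007 -0.0098] 0.11901825660543246
198 234 338 [-0.0041  0.0013] 0.0972425735173511
203 211 337 [-0.009  -0.0099] 0.11829285774224314
208 235 338 [-0.0139  0.0018] 0.09724970771578899
213 235 337 [-0.0188  0.0013] 0.09678604924854338
```

View pics/z4.png

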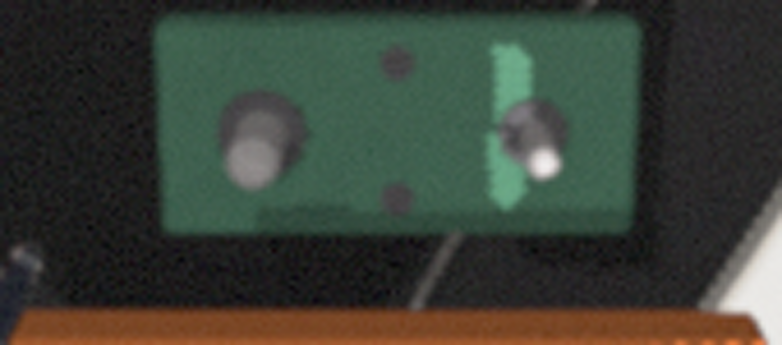

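The whole gauge is visible: tip centres at zoom (253,163) for the thick pin and (543,163) for the thin one. The base's near edge is at row 234 from (163) to (632).

```bash
python3 - <<'E'
from h import *
np.set_printoptions(precision=4,suppress=True)
o=robot.get_obs();cm=cam("wrist",o);R=Ro.from_quat(o["tcp_rot"]).as_matrix();p=o["position"]
f=lambda *a:[(199.6+x/4.6,164.6+y/4.6) for x,y in a]
for n,pt,z in(("tips",f((253,163),(543,163)),.036),("near edge",f((163,234),(632,234)),.012)):
    X=plane(cm,pt,z);t=(X-p)@R;print(n,X[:,:2],"tool",t[:,:2],"mid",t.mean(0)[:2],np.linalg.norm(X[1]-X[0]),"yaw",np.degrees(np.arctan2(*(X[1]-X[0])[1::-1])),"midworld",X.mean(0))
# height of the tips by two wrist places
T3=np.array([.4077,.1891,.1042]);o3=dict(o);o3["position"]=T3;c3=cam("wrist",o3)
g=lambda x,y:(194.6+x/4.3,194.6+y/4.3)
for a,b in((f((253,163))[0],g(226,131)),(f((543,163))[0],g(567,134))):print(tri([(cm,a),(c3,b)]))
E
```

```text
tips [[0.39   0.2079]
 [0.4266 0.1686]] tool [[ 0.0009 -0.0256]
 [ 0.001   0.0281]] mid [0.0009 0.0013] 0.053737307059801405 yaw -47.060413799720116 midworld [0.4083 0.1882 0.036 ]
near edge [[0.3594 0.2082]
 [0.4248 0.1379]] tool [[-0.0213 -0.0467]
 [-0.0212  0.0494]] mid [-0.0212  0.0013] 0.09603721938874721 yaw -47.05927960310072 midworld [0.3921 0.173  0.012 ]
(array([0.3889, 0.2074, 0.032 ]), [0.0001, 0.0001])
(array([0.4274, 0.1694, 0.0397]), [0.0003, 0.0003])
```

Wrist tips and base edge agree: centre (0.4083, 0.1882), yaw −47.06°, pin spacing 53.7 mm. I need to shift about 1 mm along y and then descend.

>>> {"fn": "drive_effector", "kwargs": {
  "segments": [
    [[0.0017,0.0033,0.0667,0],[0.0017,0.0033,0.1667,0],[0.0017,0.0033,0.25,0],[0.0017,0.0033,0.3,0],[0.0017,0.0033,0.3,0],[0.0017,0.0033,0.3,0],[0.0017,0.0033,0.3,0]]
  ]
}}

```text
clock: 7.45
position: [0.4089, 0.1883, 0.0745]
tcp_rot: [0.931, 0.366, 0.001, 0.0]
force: [-0.1, 0.1, -0.2]
opening: 0.0117
grip_force: 30.0
```

>>> {"fn": "drive_effector", "kwargs": {
  "segments": [
    [[0,0,0.0167,0],[0,0,0.0333,0],[0,0,0.05,0],[0,0,0.05,0],[0,0,0.05,0],[0,0,0.05,0],[0,0,0.05,0]]
  ]
}}

```text
clock: 8.15
position: [0.4085, 0.1882, 0.0589]
tcp_rot: [0.931, 0.366, 0.0, 0.0]
force: [-0.1, 0.3, -1.2]
opening: 0.0119
grip_force: 30.0
```

```bash
python3 - <<'E'
from h import *
np.set_printoptions(precision=4,suppress=True)
for k in range(3):
    robot.snapshot("top");o=robot.get_obs();print(o["position"],o["force"],o["opening"])
s=robot.snapshot("side");cv2.imwrite("pics/sf.png",s[:,:,::-1])
a=cv2.imread("pics/side0.png")[:,:,::-1].copy()
for n,lo,hi,roi in(("purple",(120,60,40),(160,255,255),(210,180,300,270)),("brown",(5,80,40),(20,255,200),(275,200,302,240))):
    print(n,[[tuple(np.round(cv2.moments(b)["m10"]/cv2.moments(b)["m00"],1) for _ in[0]) for b in blobs(q,lo,hi,15,roi)[0][:1]] for q in(a,s)])
d=cv2.absdiff(a,s).max(2)[195:265,255:318];print("bystander diff px",(d>60).sum())
E
```

```text
[0.4085 0.1882 0.0589] [-0.0285  0.1391 -0.289 ] 0.0118676030326563
[0.4085 0.1882 0.0588] [ 0.8282 -0.6745 -1.4374] 0.011732662947201614
[0.4085 0.1882 0.0588] [-0.3026  0.7508 -0.6733] 0.011439900929262658
purple [[(np.float64(266.9),)], [(np.float64(266.8),)]]
brown [[(np.float64(286.5),)], [(np.float64(286.5),)]]
bystander diff px 1
```

>>> {"fn": "drive_effector", "kwargs": {
  "segments": [
    [[0,0,0.0033,0],[0,0,0.0033,0],[0,0,0.0033,0],[0,0,0.0033,0]]
  ]
}}

```text
clock: 8.75
position: [0.4084, 0.1882, 0.0577]
tcp_rot: [0.931, 0.366, 0.0, 0.0]
force: [0.1, -0.8, -0.5]
opening: 0.012
grip_force: 30.0
```

```bash
python3 - <<'E'
from h import *
np.set_printoptions(precision=1,suppress=True)
o=robot.get_obs();s=robot.snapshot("side");cs=cam("side");R=Ro.from_quat(o["tcp_rot"]).as_matrix();p=o["position"]
P=[p+R@np.array([x,y,z]) for x,y,z in((.018,-.04,.0117),(-.018,-.04,.0117),(.018,.04,.0117),(.018,-.04,.0037),(-.018,-.04,.0037))]
print("pred corners",proj(cs,P))
b,_=blobs(s,(3,110,60),(20,255,255),10,(300,150,380,235))
c=np.vstack(b)[:,0];print("orange left",c[c[:,0].argmin()],"bottom",c[c[:,1].argmax()],"right",c[c[:,0].argmax()],len(b))
E
```

```text
pred corners [[328.1 209.7]
 [346.4 208.2]
 [318.3 193. ]
 [328.3 205.9]
 [346.6 204.5]]
orange left [319 190] bottom [328 209] right [346 208] 1
```

The side camera shows the bracket's corners within about 1 px of where they should be at the target pose. It's level and still, with no contact force, so I'm handing in.

```bash
python3 -c "
from plant import robot
print(robot.hand_in())"
```

```text
the job is handed in; nothing more can be done
None
```

The bracket was handed in held still and level over the pin gauge, each hole above its matching pin to within about 1–2 mm by my measurements and the underside about 1 cm above the tips; the bottle and vial measured unmoved, and the side view showed no change at the timer.

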